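Refit the bedside radio's knob and hold it pressed

ROBOT

A 7-joint arm with a two-finger parallel gripper is mounted at the origin on the work surface. World frame = base frame: x ahead of the robot, y to its left, z up, the work surface at z = 0. Lengths are in m, angles in rad, forces in N, time in s.
With the tool pointing down it reaches from about 0.35 to 0.775 m from the base axis. Payload 3.1 kg.
Tool frame: the origin (TCP) lies between the finger pads; the fingertips stand 22 mm ahead of it and the grasp point (between the pads) lies 3 mm ahead of it; z points along the fingers, y is the line along which they close (so a half turn about z gives the same grasp; the last joint's range is limited). The gripper opens to 85 mm and grips with 20 to 120 N. Pads are 22 mm wide; open, the fingers measure 114 mm over their backs; the gripper's body (76 mm by 85 mm) begins 54 mm behind the grasp point. The pads swing forward as they close: fully open they stand 13 mm farther back than shut.
Start: joints at [1.227, 0.311, 0.014, 1.512, -0.004, 1.319, -0.027], TCP at [0.164, -0.525, 0.253] pointing down, gripper open.
Joint ranges: [-2.7, 2.7], [-0.3, 1.91], [-1.27, 1.3], [0.12, 2.57], [-1.44, 4.58], [0.2, 2.03], [-3.05, 3.05]. Speed limits (rad/s): [2.79, 2.79, 3.14, 3.14, 3.14, 3.14, 3.14].

INTERFACE

Orientations are given as a 3x3 rotation matrix whose columns are the frame's x, y, z axes.
In Python, from rig import robot gives the robot as it stands.
- The arm moves only by the shell command python3 -m crank 'ROWS' [FORCE]. ROWS is JSON, a list that holds one entry, the list of rows, each a list of 7 numbers: the shift along the tool's x, y, z in m, then the turn, a rotation vector about the tool's x, y, z in rad, then the finger opening in m, from 0 to 0.0854. A call has 1 to 20 rows; each row shifts and turns the commanded pose from where the row before left it, along the tool's axes as they then stand; what a row does not reach is not made up. A row lasts 1/12 s, in which the tool goes at most 41.7 mm and 7.16 degrees, less where a joint would pass 70% of its speed; a pose out of reach is approached as far as the arm can. A call with a gripper value outside its range is refused whole. The fingers move at their own pace and stop on an object; FORCE is the grip in N (left out, the last holds). Time passes only in rows, so rows that do not move let the fingers close. It gives the time, the measured TCP pose, the force, the opening and the grip force at its end, in the units of the state.
- robot.get_obs(): the state, without advancing time (a new reading comes with each control period).
- robot.camera(name): name is "side" or "top"; returns a dict with "frame" (480x640x3 uint8, red, green, blue), "camera_matrix" (3x3 intrinsics, pixels), "dist" ([k1, k2, p1, p2, k3] as OpenCV has them; the pictures are not rectified), "eye" and "orientation" of the camera in the world. Camera axes: x right, y down, z forward; pixel columns grow to the right and rows downward; lengths in m; the calibration is good to about 2 mm. A picture is of the moment at which its call begins. There is no depth.
- robot.hand_in(): hands the job in; it is judged then, once.
The state is a dict: "time": time; "qpos": joint angles; "qd": joint speeds; "effort": joint torques, N m; "position": TCP position; "tcp_rot": TCP orientation; "contact_force": force on the tool from outside, world axes, zero at the start; "ft_torque": the same for the moment, N m; "gripper_width": finger opening in m; "grip_force": force on a finger pad.
Only numpy, scipy, OpenCV 4.12 (cv2) and the standard library are available. Lean on these libraries where they do the work, as an engineer would, in place of code of your own. Each camera call takes 0.05 s, during which the arm holds its last target. There are 200 camera calls.

TASK

The round control knob has come off the bedside radio and lies on the green book. Turn it so that its pointer lies on the side of the spindle's flat, push it fully home on the bare D-shaped spindle on top of the radio, then press knob and spindle all the way down to switch the radio on, and finish with your fingers still on the knob, keeping it pressed down. Leave the book and everything else on the dresser where it is.

Things in the scene. Friction and masses are not known exactly. Their poses are not given: they have to be found in the camera images.
- knob: loose control knob: black round plastic, 38 mm in diameter, 24 mm high plus a 2 mm raised white pointer ridge on top, 35 to 70 g, standing upright, bore down, on the book. Origin: centre of its underside; z up along its axis; x along the pointer ridge, which runs from the centre to the rim on one side only
- knob_bore (a point): centre of the roof of the knob's bore, 15 mm above its underside; meets spindle_tip when fully home. The bore is D-shaped, open below, 15.5 mm across the round part, its flat 4.25 mm from the axis on the pointer's side (+x), its mouth widened by 2 mm over the first 3 mm. Fits one way round only, with 0.75 mm of play all round and about 8 degrees of turn either way
- knob_pointer (a point): point on the top of the pointer ridge, 16 mm from the knob's axis along its x and 26 mm above its underside
- spindle_tip (a point): centre of the top end of the bare steel spindle, upright on the radio's black top: 24 mm high, 14 mm in diameter, one side flat, 3.5 mm from the axis, end bevelled 2 mm. z up; x points out through the flat (the knob's x must point the same way). It does not turn. With the knob fully home its underside is 15 mm below this point: 9 mm above the panel, 3 mm when pressed in
- spindle (a joint): how far the spindle is pressed down into the radio: 0 out, 0.006 m fully in. Sprung: about 3 N starts it, 9 N reaches the stop; it springs back when let go
- radio: bedside radio with a dark wooden case, 130 (x) x 220 (y) x 72 mm high, black top panel, grey cloth front; fixed. Origin: centre of its underside; the spindle stands at y = +50 mm, x = 0 in its frame. Apart from the spindle nothing on its top is higher than 3 mm
- book: thick closed book with green covers, 142 (x) x 203 (y) x 30 mm, 0.8 kg, lying flat. Origin: centre of its underside. The knob lies on it
- mug: dark blue glazed mug, 80 mm wide, 95 mm high, towards the far edge. Bystander. Origin: centre of its underside
- planter: grey pot of white flowers, about 140 mm high, towards the far edge. Bystander. Origin: centre of its underside
- remote: flat grey remote control 150 x 42 x 18 mm lying along x between the radio and the book. Bystander. Origin: centre of its underside
- cream: low white jar with metal cap, 52 mm wide, 45 mm high, near the robot. Bystander. Origin: centre of its underside
- dish: shallow white bowl, 100 mm wide, 25 mm high, at the right. Bystander. Origin: centre of its underside
- glasses_case: soft-edged grey case 60 x 160 x 36 mm, at the left. Bystander. Origin: centre of its underside
- candle: amber glass jar 70 mm wide, 75 mm high, with wooden lid, far left. Bystander. Origin: centre of its underside

How it is judged:
At the end, for the whole second after the job is handed in: Through the last second: knob on the spindle (axes within 3 mm, underside over 12.5 mm below the tip, tilt under 0.12 rad), pointer on the flat's side within 0.25 rad, spindle pressed in over 4.5 of 6 mm, fingers bearing on the knob with over 3 N; bystanders within 30 mm (horizontal distance between knob and spindle_tip below 0.003 m and z of knob in the frame of spindle_tip below -0.0125 m and x of knob_pointer in the frame of spindle_tip above 0.012 m and angle between the x axis of knob and the x axis of spindle_tip, either way round below 0.25 rad and angle between knob's own z axis and vertical below 0.12 rad and value of joint spindle above 0.0045 m and contact force between the fingers and knob above 3 N); the arm keeps its last pose, push and grip.
It fails at once if the book is moved by more than 30 mm (distance of book from where it was at the start of the episode above 0.03 m).
It fails at once if another thing on the dresser is moved by more than 30 mm (distance of any of mug, planter, remote, cream, dish, glasses_case, candle from where it was at the start of the episode above 0.03 m).
It also fails if it takes over 38 s, if anything falls off the work surface, if the arm or the gripper's body presses on something with over 40 N, if the wrist force passes 120 N, or if a joint passes its speed limit or range.

## Working session

There is one attempt and no reset: what is moved stays moved. The work goes in short steps, Python scripts to look and compute and a shell command to move; the robot and the scene stay as the last step left them, time stands still between calls to the robot, and variables do not carry over. Pictures are saved under pics/ and viewed, at most 10 in all, crops included, and the job is handed in when it is done.

```bash
mkdir -p pics; cat > h.py <<'E'
import numpy as np, cv2, json
from rig import robot
def shot(n,f):
    c=robot.camera(n); cv2.imwrite(f'pics/{f}.png',cv2.cvtColor(c['frame'],cv2.COLOR_RGB2BGR))
    np.savez(f'pics/{f}.npz',**{k:np.array(v) for k,v in c.items()}); return c
def crop(f,u0,v0,w,h,s):
    im=cv2.imread(f'pics/{f}.png')[v0:v0+h,u0:u0+w]; return cv2.resize(im,None,fx=s,fy=s,interpolation=cv2.INTER_CUBIC)
def ray(f,p):
    c=np.load(f'pics/{f}.npz'); q=cv2.undistortPoints(np.array([[p]],float),c['camera_matrix'],c['dist'])[0,0]
    d=c['orientation']@np.array([q[0],q[1],1]); return c['eye'],d/np.linalg.norm(d)
def onz(f,p,z):
    e,d=ray(f,p); return e+d*(z-e[2])/d[2]
def tri(*fp):
    A=0;b=0
    for f,p in fp:
        e,d=ray(f,p); M=np.eye(3)-np.outer(d,d); A=A+M; b=b+M@e
    return np.linalg.solve(A,b)
def proj(f,P):
    c=np.load(f'pics/{f}.npz'); R=c['orientation'].T
    return cv2.projectPoints(np.array(P,float).reshape(-1,1,3),cv2.Rodrigues(R)[0],-R@c['eye'],c['camera_matrix'],c['dist'])[0][:,0]
E
python3 - <<'E'
from h import *
a=shot('top','t0');b=shot('side','s0')
for c in(a,b): print(c['eye'],c['orientation'],c['camera_matrix'])
o=robot.get_obs(); print(o['time'],o['position'],o['tcp_rot'])
E
```

```text
[ 0.47937542 -0.0131664   1.29105009] [[ 0.0189238  -0.99536987  0.09423749]
 [-0.99968801 -0.01730021  0.01801609]
 [-0.01630234 -0.09454902 -0.99538672]] [[465.27486015   0.         314.05633612]
 [  0.         465.27486015 239.94597665]
 [  0.           0.           1.        ]]
[-0.03581783  0.8931804   1.01684803] [[-0.81146171 -0.37323017  0.44969893]
 [-0.58436966  0.52673949 -0.61729864]
 [-0.00647971 -0.76370462 -0.64553331]] [[550.17592004   0.         315.56629229]
 [  0.         550.17592004 241.51263446]
 [  0.           0.           1.        ]]
0.1 [ 0.16332508 -0.52455512  0.25233315] [[ 9.54787683e-01  2.97287765e-01 -6.81471076e-04]
 [ 2.97288541e-01 -9.54785570e-01  2.00979739e-03]
 [-5.31705745e-05 -2.12152334e-03 -9.99997748e-01]]
```

View pics/t0.png

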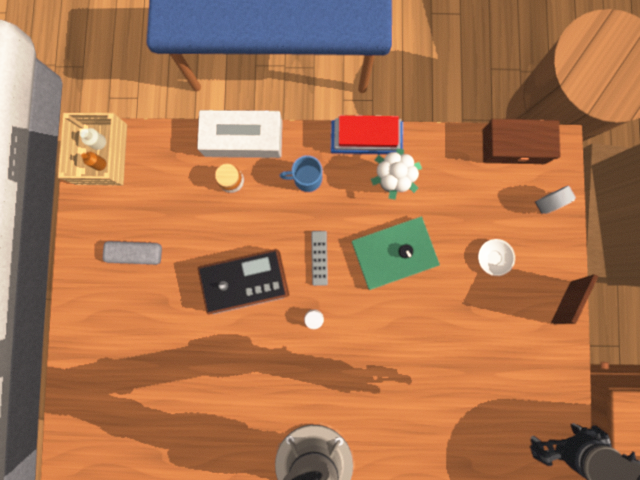

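View pics/s0.png

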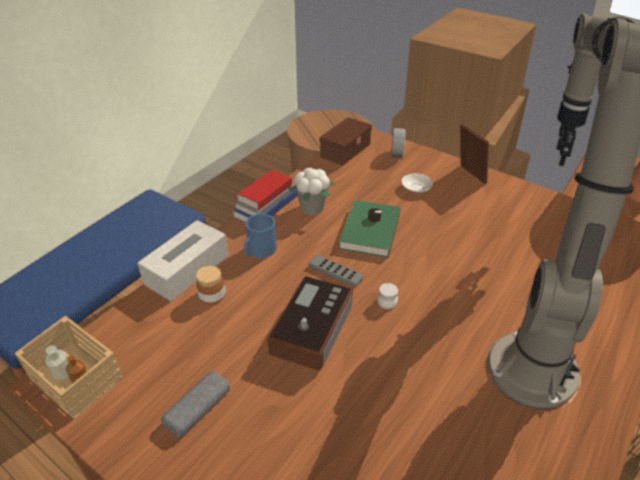

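The top view shows the knob at about (405,252) on the book and the spindle at about (223,286). In the side view the knob is at (375,214) and the spindle at (304,324). Next I'll enlarge these areas.

```bash
python3 - <<'E'
from h import *
m=np.vstack([np.hstack([crop('t0',385,235,40,30,10),crop('t0',203,271,40,30,10)]),np.hstack([crop('s0',355,200,40,30,10),crop('s0',284,310,40,30,10)])])
cv2.imwrite('pics/m0.png',m)
E
```

```text
(no output)
```

View pics/m0.png

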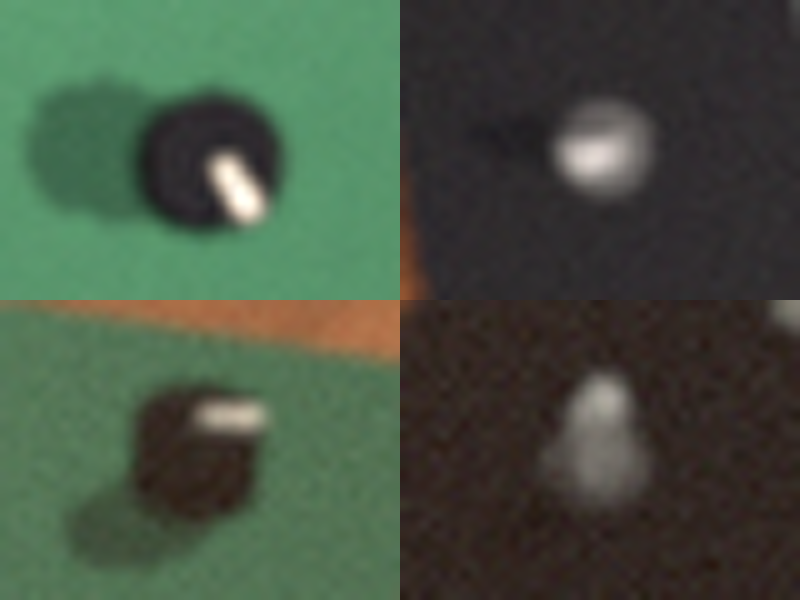

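Crop scale is 10. In the top view the knob disc is centred near (405.6,251.2), with its pointer running from (407,251) to (410.5,256.5). In the side view the knob's top centre is near (374.5,211.5). The spindle shows a collar at its foot and a bright tip, at about (223,286.2) in the top view and (304.3,319) in the side view. To resolve the flat I'll average several frames.

```bash
python3 - <<'E'
from h import *
for n,f in(('top','t1'),('side','s1')):
    fs=[]
    for i in range(14):
        c=robot.camera(n); fs.append(c['frame'].astype(float))
    im=np.mean(fs,0); np.savez(f'pics/{f}.npz',avg=im,**{k:np.array(v) for k,v in c.items()})
    print(n,'noise',np.std([x[286,150,0] for x in fs]))
def cr(f,u,v,w,h,s,lo,hi):
    a=np.load(f'pics/{f}.npz')['avg'][v:v+h,u:u+w].mean(2); a=np.clip((a-lo)/(hi-lo)*255,0,255).astype(np.uint8)
    return cv2.resize(a,None,fx=s,fy=s,interpolation=cv2.INTER_CUBIC)
m=np.hstack([cr('t1',213,276,20,20,20,30,230),cr('s1',294,312,20,20,20,20,190)])
cv2.imwrite('pics/m1.png',m)
np.set_printoptions(linewidth=200)
print(np.load('pics/t1.npz')['avg'][279:294,215:232].mean(2).astype(int))
print(np.load('pics/s1.npz')['avg'][315:333,296:313].mean(2).astype(int))
print('tip',tri(('t0',(222,286.3)),('s0',(304.2,318.5))))
print('knobtop',tri(('t0',(405.6,251.2)),('s0',(374.6,211.5))))
print('ptr', tri(('t0',(409.9,255.7)),('s0',(380.6,211.))),tri(('t0',(407,251)),('s0',(374.5,211.))))
print(robot.get_obs()['time'])
E
```

```text
top noise 0.6738557951469003
side noise 2.2234832023247684
[[ 45  44  45  45  44  44  44  44  45  46  44  44  44  45  44  45  45]
 [ 44  45  45  44  44  45  49  53  56  55  49  46  44  44  44  45  45]
 [ 44  44  44  45  48  58  72  79  84  81  70  58  48  44  44  45  45]
 [ 39  39  41  44  56  75  90  96  99  99  94  83  64  48  44  45  45]
 [ 35  36  37  46  64  81  91  95  99 107 110 101  81  55  44  44  45]
 [ 35  34  39  58  89 108 117 126 134 139 132 111  90  62  45  45  45]
 [ 35  34  42  78 126 158 175 188 187 172 149 117  94  65  47  46  45]
 [ 36  35  43  80 137 182 204 215 207 180 151 118  94  65  46  45  45]
 [ 41  41  43  70 122 173 199 202 187 161 134 109  87  58  46  45  45]
 [ 44  44  44  56  90 132 156 157 144 129 112  95  72  51  44  45  46]
 [ 44  45  43  47  59  83 101 109 107 101  91  76  57  46  44  45  46]
 [ 46  45  45  43  46  53  64  75  77  73  66  55  47  44  44  45  44]
 [ 45  45  44  45  44  44  48  51  52  50  48  45  44  45  46  45  45]
 [ 44  44  45  45  45  45  44  45  45  44  44  44  46  45  45  46  45]
 [ 46  45  45  44  45  45  44  44  44  45  44  
[... 772 characters left out ...]
 108 101  86  65  49  40  40  40]
 [ 40  49  62  71  76  90 106 111 109 105  99  87  70  51  41  40  39]
 [ 40  44  57  63  68  85 101 106 102  98  91  82  65  50  39  38  40]
 [ 38  42  46  54  61  72  85  94  90  87  83  72  57  44  40  42  40]
 [ 38  36  39  47  55  60  71  78  78  76  70  60  46  40  38  40  40]
 [ 34  35  36  37  45  51  56  64  63  60  56  45  41  39  39  40  41]
 [ 37  31  32  36  38  41  45  46  46  46  42  40  40  39  40  40  40]
 [ 36  34  37  37  37  40  37  40  38  39  39  39  39  40  40  40  40]]
tip [0.46967706 0.24308235 0.09661734]
knobtop [ 0.57150652 -0.23384684  0.05636399]
ptr [ 0.55912355 -0.24559839  0.05641034] [ 0.57289651 -0.23732623  0.05538629]
1.5
```

View pics/m1.png

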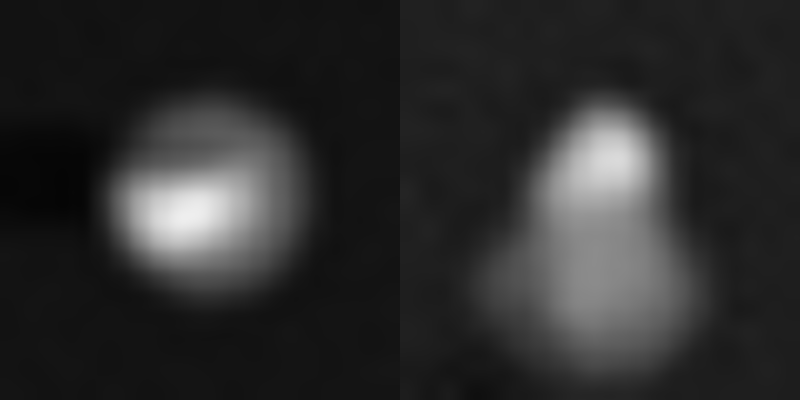

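The top view shows the spindle's D with its flat on the upper (+x) side, tilted about 10° towards the left. That seems to match the radio's yaw. I'll compute the radio yaw, the knob pose and the spindle position.

```bash
cat > m.py <<'E'
from h import *
from scipy.optimize import least_squares
T=np.load('pics/t1.npz')['avg']; S=np.load('pics/s1.npz')['avg']
# radio panel: dark region in top view
g=T.max(2); m=((g<75)).astype(np.uint8); m[:,:195]=0;m[:,295:]=0;m[:240]=0;m[320:]=0
m=cv2.morphologyEx(m,cv2.MORPH_CLOSE,np.ones((25,25)))
c=max(cv2.findContours(m,0,2)[0],key=cv2.contourArea); c=cv2.convexHull(c)
b=cv2.boxPoints(cv2.minAreaRect(c)); W=np.array([onz('t1',p,0.072)[:2] for p in b])
print('panel',W.round(4).tolist(),'c',W.mean(0)); e=W-np.roll(W,1,0); print([ (round(float(np.hypot(*v)),4),round(float(np.degrees(np.arctan2(v[1],v[0]))),1)) for v in e])
print('collar',onz('t1',(223.1,285.4),0.075))
# knob silhouettes (subpixel by upsampling) 
def mask(I,f,u,v,w,h,thr):
    a=cv2.resize(I[v:v+h,u:u+w],None,fx=8,fy=8,interpolation=cv2.INTER_CUBIC)
    k=((a.max(2)<thr)|(a.min(2)>thr+20)).astype(np.uint8)
    n,l,s,ce=cv2.connectedComponentsWithStats(k); i=1+np.argmax(s[1:,4]); k=(l==i)
    k=cv2.morphologyEx(k.astype(np.uint8),cv2.MORPH_CLOSE,np.ones((15,15)))
    ys,xs=np.nonzero(k); st=lambda x,o:(x+.5)/8-.5+o
    print(f,'bbox',st(xs.min(),u),st(xs.max(),u),st(ys.min(),v),st(ys.max(),v)); return np.array([st(xs.mean(),u),st(ys.mean(),v)]),k.sum()/64
th=np.linspace(0,2*np.pi,60)
def sil(f,p):
    P=[[p[0]+.019*np.cos(t),p[1]+.019*np.sin(t),p[2]+z] for z in(0,.024) for t in th]
    h=cv2.convexHull(proj(f,P).astype(np.float32)); M=cv2.moments(h); return np.array([M['m10'],M['m01']])/M['m00'],M['m00']
ct,at=mask(T,'t1',385,235,40,32,75); cs,as_=mask(S,'s1',355,200,40,32,62)
r=least_squares(lambda p:np.r_[sil('t1',p)[0]-ct,sil('s1',p)[0]-cs],[.57,-.23,.03])
print('knob',r.x,r.fun,at,sil('t1',r.x)[1],as_,sil('s1',r.x)[1])
# pointer
for f,I,u,v in(('t1',T,398,244),('s1',S,368,204)):
    a=I[v:v+18,u:u+18].min(2); w=np.clip(a-90,0,None); yy,xx=np.mgrid[v:v+18,u:u+18]
    q=np.array([(w*xx).sum(),(w*yy).sum()])/w.sum(); C=np.cov(np.c_[xx.ravel(),yy.ravel()].T,aweights=w.ravel()); ev=np.linalg.eigh(C)[1][:,1]
    X=onz(f,q,r.x[2]+.026); d=onz(f,q+2*ev,r.x[2]+.026)-X; v2=X-r.x
    print(f,q,X,'axis',np.degrees(np.arctan2(d[1],d[0])),'fromcentre',np.degrees(np.arctan2(v2[1],v2[0])),np.hypot(*v2[:2]))
E
python3 m.py
```

```text
panel [[0.5153, 0.3129], [0.5639, 0.1117], [0.4512, 0.0836], [0.4029, 0.283]] c [0.483353   0.19778415]
[(0.1163, 14.9), (0.207, -76.4), (0.1162, -166.0), (0.2052, 103.6)]
collar [0.47103116 0.24436016 0.075     ]
t1 bbox 397.8125 412.3125 244.1875 257.4375
s1 bbox 354.5625 394.4375 199.5625 231.4375
knob [ 0.58048458 -0.22433844  0.03721387] [-2.88728692 -2.72118461  7.01318952  1.07166379] 123.171875 182.25089987833053 407.59375 168.44426783244126
t1 [408.41629396 253.63940281] [ 0.56365575 -0.24063419  0.06321387] axis -147.33406014257244 fromcentre -135.92199540698425 0.023425646057846233
s1 [378.18968254 211.11210317] [ 0.56069683 -0.23279224  0.06321387] axis 36.61502502029688 fromcentre -156.8666758147813 0.021517947076744096
```

```bash
python3 - <<'E'
s=open('m.py').read()
s=s.replace("    k=((a.max(2)<thr)|(a.min(2)>thr+20)).astype(np.uint8)","    g=(a[:,:,1]-a[:,:,0]); k=((a.max(2)<thr)|((g<15)&(a.min(2)>80)) ).astype(np.uint8); k[:,:70]=0; k[:50]=0; k[-40:]=0; k[:,-70:]=0")
s=s.replace("np.ones((15,15)))\n    ys","np.ones((15,15)))\n    hh=cv2.convexHull(np.argwhere(k)[:,::-1].astype(np.int32)); cv2.fillConvexPoly(k,hh,1)\n    ys")
s=s.replace("(T,'t1',385,235,40,32,75)","(T,'t1',385,235,40,32,88)").replace("200,40,32,62","200,40,32,68")
open('m.py','w').write(s)
E
python3 m.py | tail -6; python3 - <<'E'
import numpy as np
np.set_printoptions(linewidth=200)
S=np.load('pics/s1.npz')['avg']; print(S[206:226,362:386,1].astype(int))
E
```

```text
collar [0.47103116 0.24436016 0.075     ]
t1 bbox 397.3125 412.5625 243.9375 257.6875
s1 bbox 367.4375 380.0625 208.3125 222.3125
knob [ 0.57338504 -0.23482423  0.02871349] [-0.26805066 -0.37336282  0.61958767  0.09083878] 172.015625 180.5652545541525 144.703125 166.67177307908423
t1 [408.41629396 253.63940281] [ 0.56423923 -0.24220896  0.05471349] axis -147.33406014257267 fromcentre -141.08103941515628 0.011755005748257214
s1 [378.18968254 211.11210317] [ 0.56601397 -0.2428288   0.05471349] axis 36.61502502029362 fromcentre -132.64068424016543 0.010881447812831273
[[118 116 117 116 116 117 117 116 118 116 118 117 118 117 116 115 117 116 116 116 116 114 115 114]
 [118 118 118 116 117 116 117 117 115 111 109 109 108 106 108 111 114 116 116 115 115 115 114 113]
 [118 118 117 117 117 118 116 110 103  92  85  79  78  78  81  90 101 105 113 115 113 113 113 113]
 [118 118 117 117 118 115 108  90  75  62  55  51  50  54  61  70  79  93 107 111 113 113 114 113]
 [116 117 117 118 117 112  94  68  49  46  41  44  64  97 118 124 129 136 139 126 116 114 115 113]
 [116 118 116 116 116 106  80  52
[... 752 characters left out ...]
4 112]
 [112 106  97  90  83  77  60  44  39  37  39  38  38  38  37  38  39  51  79 106 114 115 115 114]
 [ 98  90  83  82  82  80  71  58  48  41  38  37  39  36  38  42  51  68  94 111 114 114 114 115]
 [ 90  81  80  80  81  81  80  72  61  57  49  46  43  45  55  66  79  93 108 114 115 115 114 114]
 [ 84  79  79  78  79  79  80  79  76  72  67  64  61  65  82  99 106 110 115 115 115 113 113 112]
 [ 83  79  80  80  80  80  81  80  80  79  78  76  79  90 104 113 117 116 116 114 114 113 114 113]
 [ 90  80  80  80  79  80  80  79  79  81  81  81  93 104 113 114 117 115 116 116 115 113 113 113]
 [ 99  87  82  80  78  81  80  80  83  88  91  96 106 114 114 114 114 114 116 115 115 114 114 114]]
```

Estimates so far:

| Item | Position (m) | Heading |
|---|---|---|
| Knob | (0.573, -0.2355) | pointer at about -145° |
| Spindle | (0.471, 0.2445) | flat at about +10 to 14° |

I'll grasp at the current yaw, then turn about +157°, which keeps joint 7 in range.

```bash
python3 -m crank '[[[0.0238,-0.0077,0.003,0,0,0,0.0854],[0.0238,-0.0077,0.003,0,0,0,0.0854],[0.0238,-0.0077,0.003,0,0,0,0.0854],[0.0238,-0.0077,0.003,0,0,0,0.0854],[0.0238,-0.0077,0.003,0,0,0,0.0854],[0.0238,-0.0077,0.003,0,0,0,0.0854],[0.0238,-0.0077,0.003,0,0,0,0.0854],[0.0238,-0.0077,0.003,0,0,0,0.0854],[0.0238,-0.0077,0.003,0,0,0,0.0854],[0.0238,-0.0077,0.003,0,0,0,0.0854],[0.0238,-0.0077,0.003,0,0,0,0.0854],[0.0238,-0.0077,0.003,0,0,0,0.0854],[0.0238,-0.0077,0.003,0,0,0,0.0854],[0.0238,-0.0077,0.003,0,0,0,0.0854],[0.0238,-0.0077,0.003,0,0,0,0.0854],[0.0238,-0.0077,0.003,0,0,0,0.0854],[0.0238,-0.0077,0.003,0,0,0,0.0854],[0.0238,-0.0077,0.003,0,0,0,0.0854],[0.0238,-0.0077,0.003,0,0,0,0.0854],[0.0238,-0.0077,0.003,0,0,0,0.0854]]]' 30
cat > st.py <<'E'
from h import *
import sys
o=robot.get_obs(); R=o['tcp_rot']; p=np.array(o['position'])
print(o['time'],p.round(4),'yaw',np.degrees(np.arctan2(R[1][0],R[0][0])).round(2),'F',np.round(o['contact_force'],2),'w',o['gripper_width'],'g',o['grip_force'],'q',np.round(o['qpos'],2))
if len(sys.argv)>3: print('tool delta',(np.array(R).T@(np.array(list(map(float,sys.argv[1:4])))-p)).round(4))
E
python3 st.py 0.573 -0.2355 0.054
```

```text
time: 3.17
position: [0.5731, -0.236, 0.1931]
tcp_rot: [[0.955, 0.297, -0.0], [0.297, -0.955, -0.0], [-0.0, 0.0, -1.0]]
contact_force: [-0.2, -0.1, 0.3]
gripper_width: 0.0853
grip_force: 0.0
3.1667 [ 0.5731 -0.236   0.1931] yaw 17.28 F [-0.22 -0.08  0.31] w 0.0852923355373489 g 0.0 q [ 0.5   0.5  -0.21  1.39  0.1   1.26 -0.98]
tool delta [ 1.000e-04 -5.000e-04  1.391e-01]
```

```bash
python3 -m crank '[[[0,0,0.02,0,0,0,0.0854],[0,0,0.025,0,0,0,0.07],[0,0,0.025,0,0,0,0.06],[0,0,0.025,0,0,0,0.055],[0,0,0.02,0,0,0,0.05],[0,0,0.012,0,0,0,0.05],[0,0,0.007,0,0,0,0.05],[0,0,0.004,0,0,0,0.05],[0,0,0,0,0,0,0.05],[0,0,0,0,0,0,0.044],[0,0,0,0,0,0,0.04],[0,0,0,0,0,0,0.036],[0,0,0,0,0,0,0.03],[0,0,0,0,0,0,0.02],[0,0,0,0,0,0,0.02]]]' 30; python3 st.py
```

```text
time: 4.42
position: [0.5734, -0.237, 0.057]
tcp_rot: [[0.955, 0.297, 0.003], [0.297, -0.955, -0.001], [0.002, 0.002, -1.0]]
contact_force: [-0.8, -0.4, 5.9]
gripper_width: 0.0366
grip_force: 30.6
4.4167 [ 0.5734 -0.237   0.057 ] yaw 17.29 F [-0.76 -0.43  5.85] w 0.03663011791753398 g 30.621873512864113 q [ 0.49  0.63 -0.19  1.55  0.14  0.98 -1.01]
```

```bash
python3 - <<'E'
from h import *
shot('top','t2');shot('side','s2')
cv2.imwrite('pics/m2.png',np.hstack([crop('t2',375,225,60,60,6),crop('s2',350,180,60,60,6)]))
E
```

```text
(no output)
```

View pics/m2.png

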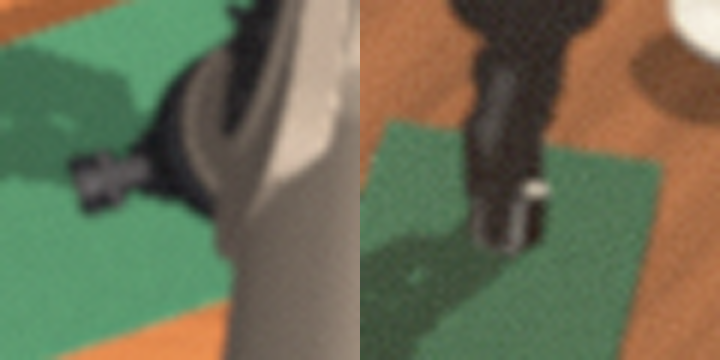

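The side view shows the finger centred on the knob, with the pointer visible at about (439,211) in full-frame pixels. The grasp looks good, so I'll firm the grip, lift and carry.

```bash
python3 -m crank '[[[0,0,0,0,0,0,0.02],[0,0,0,0,0,0,0.02],[0,0,-0.01,0,0,0,0.02],[0,0,-0.02,0,0,0,0.02],[0,0,-0.03,0,0,0,0.02],[0,0,-0.035,0,0,0,0.02],[0,0,-0.03,0,0,0,0.02],[0,0,0,0,0,0,0.02]]]' 60; python3 st.py 0.471 0.2445 0.18
```

```text
time: 5.18
position: [0.5762, -0.2378, 0.1884]
tcp_rot: [[0.955, 0.297, 0.013], [0.297, -0.955, -0.005], [0.011, 0.009, -1.0]]
contact_force: [1.2, -0.2, -0.1]
gripper_width: 0.0362
grip_force: 60.0
5.1833 [ 0.5762 -0.2378  0.1884] yaw 17.3 F [ 1.18 -0.24 -0.08] w 0.036158457843667564 g 59.9660758045502 q [ 0.5   0.5  -0.21  1.4   0.11  1.23 -0.98]
tool delta [ 0.0428 -0.4919  0.0046]
```

```bash
python3 -m crank '[[[0.0028,-0.0306,0,0,0,0,0.02],[0.0028,-0.0306,0,0,0,0,0.02],[0.0028,-0.0306,0,0,0,0,0.02],[0.0028,-0.0306,0,0,0,0,0.02],[0.0028,-0.0306,0,0,0,0,0.02],[0.0028,-0.0306,0,0,0,0,0.02],[0.0028,-0.0306,0,0,0,0,0.02],[0.0028,-0.0306,0,0,0,0,0.02],[0.0028,-0.0306,0,0,0,0,0.02],[0.0028,-0.0306,0,0,0,0,0.02],[0.0028,-0.0306,0,0,0,0,0.02],[0.0028,-0.0306,0,0,0,0,0.02],[0.0028,-0.0306,0,0,0,0,0.02],[0.0028,-0.0306,0,0,0,0,0.02],[0.0028,-0.0306,0,0,0,0,0.02],[0.0028,-0.0306,0,0,0,0,0.02],[0,0,0,0,0,0,0.02],[0,0,0,0,0,0,0.02]]]'; python3 -m crank '[[[0,0,0,0,0,-0.12,0.02],[0,0,0,0,0,-0.12,0.02],[0,0,0,0,0,-0.12,0.02],[0,0,0,0,0,-0.12,0.02],[0,0,0,0,0,-0.12,0.02],[0,0,0,0,0,-0.12,0.02],[0,0,0,0,0,-0.12,0.02],[0,0,0,0,0,-0.12,0.02],[0,0,0,0,0,-0.12,0.02],[0,0,0,0,0,-0.12,0.02],[0,0,0,0,0,-0.12,0.02],[0,0,0,0,0,-0.12,0.02],[0,0,0,0,0,-0.12,0.02],[0,0,0,0,0,-0.12,0.02],[0,0,0,0,0,-0.12,0.02],[0,0,0,0,0,-0.12,0.02],[0,0,0,0,0,-0.12,0.02],[0,0,0,0,0,-0.12,0.02],[0,0,0,0,0,-0.12,0.02],[0,0,0,0,0,-0.12,0.02]]]' >/dev/null; python3 -m crank '[[[0,0,0,0,0,-0.12,0.02],[0,0,0,0,0,-0.12,0.02],[0,0,0,0,0,-0.1,0.02],[0,0,0,0,0,0,0.02],[0,0,0,0,0,0,0.02],[0,0,0,0,0,0,0.02]]]' >/dev/null; python3 st.py 0.471 0.2445 0.15
python3 - <<'E'
from h import *
shot('top','t3');shot('side','s3')
P=np.array(robot.get_obs()['position']); print(proj('t3',P),proj('s3',P))
u,v=proj('s3',P)[0].astype(int);a,b=proj('t3',P)[0].astype(int)
cv2.imwrite('pics/m3.png',np.hstack([crop('t3',a-25,b-37,50,75,8),crop('s3',u-25,v-37,50,75,8)])); print(a-25,b-37,u-25,v-37)
E
```

```text
time: 6.68
position: [0.4679, 0.2468, 0.1803]
tcp_rot: [[0.953, 0.303, -0.001], [0.303, -0.953, 0.001], [-0.001, -0.001, -1.0]]
contact_force: [0.6, -1.4, -0.5]
gripper_width: 0.036
grip_force: 60.1
8.85 [0.4698 0.2431 0.1801] yaw 174.07 F [ 0.28 -0.91  0.11] w 0.03612201109873353 g 60.13189104502089 q [ 0.2   0.5  -0.99  1.66  0.44  1.23  0.58]
tool delta [-0.0011  0.0016  0.0301]
[[214.08276159 286.12339535]] [[303.73754628 292.38011524]]
189 249 278 255
```

View pics/m3.png

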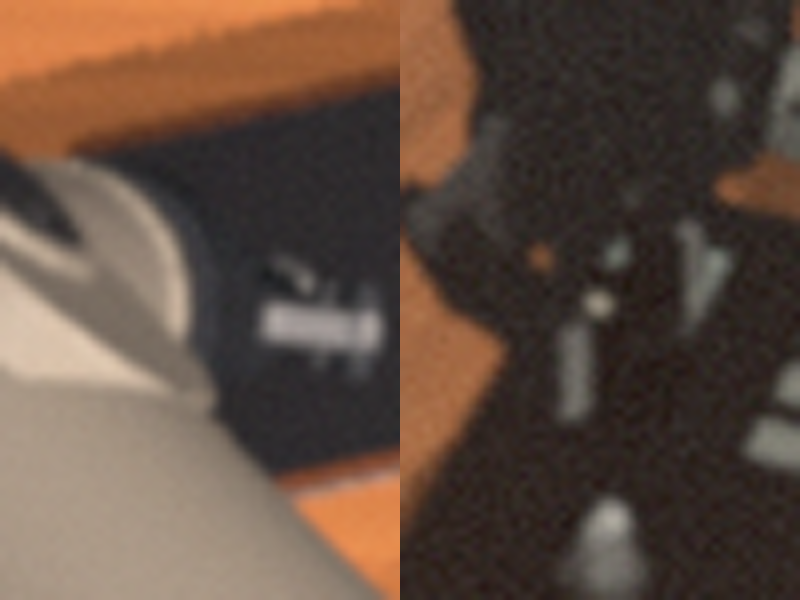

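```bash
python3 - <<'E'
from h import *
o=robot.get_obs();P=np.array(o['position']);R=np.array(o['tcp_rot']);print(R.round(3).tolist())
for a in(2,12,22):
  d=np.array([np.cos(np.radians(a)),np.sin(np.radians(a)),0])
  for r in(0,.01,.016,.019): print(a,r,proj('t3',P+d*r-[0,0,.001])[0].round(1),proj('s3',P+d*r-[0,0,.001])[0].round(1))
print('tip meas/side',proj('s3',[.471,.2445,.096]),proj('s3',[.4697,.2431,.096]))
E
```

```text
[[-0.995, 0.102, 0.0], [0.102, 0.995, -0.001], [-0.0, -0.001, -1.0]]
2 0 [214.2 286.1] [303.7 292.7]
2 0.01 [214.2 281.9] [299.9 290.9]
2 0.016 [214.2 279.4] [297.6 289.8]
2 0.019 [214.2 278.2] [296.5 289.2]
12 0 [214.2 286.1] [303.7 292.7]
12 0.01 [213.5 282. ] [299.5 291.4]
12 0.016 [213.  279.5] [296.9 290.6]
12 0.019 [212.8 278.3] [295.7 290.2]
22 0 [214.2 286.1] [303.7 292.7]
22 0.01 [212.8 282.2] [299.2 291.9]
22 0.016 [211.9 279.8] [296.5 291.5]
22 0.019 [211.5 278.7] [295.1 291.2]
tip meas/side [[303.79844559 318.87104272]] [[304.64114688 318.7415916 ]]
```

The side view shows the white pointer's inner end at about (303,293), where I predicted it, and the spindle tip at (304.4,319.4), directly beneath. I'll descend to just above the tip, then go slowly and watch the force.

```bash
python3 -m crank '[[[-0.0006,0.001,0.01,0,0,0,0.02],[0,0,0.02,0,0,0,0.02],[0,0,0.015,0,0,0,0.02],[0,0,0.005,0,0,0,0.02],[0,0,0,0,0,0,0.02],[0,0,0,0,0,0,0.02]]]' >/dev/null; python3 st.py 0.4705 0.244 0.12; python3 -m crank '[[[0,0,0.002,0,0,0,0.02],[0,0,0.002,0,0,0,0.02],[0,0,0.002,0,0,0,0.02],[0,0,0.002,0,0,0,0.02],[0,0,0,0,0,0,0.02]]]' >/dev/null; python3 st.py;  python3 -m crank '[[[0,0,0.002,0,0,0,0.02],[0,0,0.002,0,0,0,0.02],[0,0,0,0,0,0,0.02]]]' >/dev/null; python3 st.py
```

```text
9.45 [0.4701 0.2454 0.1302] yaw 174.29 F [ 0.56 -0.22  0.34] w 0.035766734869362715 g 60.08406646549702 q [ 0.17  0.56 -0.95  1.72  0.5   1.13  0.54]
tool delta [-0.0006 -0.0013  0.0102]
9.8667 [0.47   0.2449 0.122 ] yaw 174.28 F [-0.93  0.5   0.09] w 0.03565137105939379 g 60.08331230375916 q [ 0.17  0.56 -0.95  1.73  0.5   1.12  0.53]
10.1167 [0.4713 0.2455 0.1187] yaw 174.27 F [2.09 1.3  0.68] w 0.03609109602891675 g 60.24165653041564 q [ 0.16  0.57 -0.94  1.73  0.51  1.11  0.53]
```

```bash
python3 -m crank '[[[-0.001,0,0.002,0,0,0,0.02],[0,0,0.001,0,0,0,0.02],[0,0,0,0,0,0,0.02]]]' >/dev/null; python3 st.py; python3 -m crank '[[[0,0,0.002,0,0,0,0.02],[0,0,0.001,0,0,0,0.02],[0,0,0,0,0,0,0.02]]]' >/dev/null; python3 st.py;  python3 -m crank '[[[0,0,0.002,0,0,0,0.02],[0,0,0.001,0,0,0,0.02],[0,0,0,0,0,0,0.02]]]' >/dev/null; python3 st.py
```

```text
10.3667 [0.4721 0.2452 0.1153] yaw 174.26 F [ 3.81  0.8  -0.05] w 0.03599180551923166 g 60.180351852905005 q [ 0.16  0.57 -0.94  1.73  0.51  1.1   0.53]
10.6167 [0.4721 0.2453 0.1124] yaw 174.27 F [ 4.6   0.37 -0.09] w 0.035763452336063345 g 60.20662891329266 q [ 0.16  0.58 -0.94  1.73  0.52  1.1   0.52]
10.8667 [0.4722 0.2453 0.1096] yaw 174.27 F [5.11 1.47 1.65] w 0.03619231174192047 g 60.27573674800806 q [ 0.16  0.58 -0.94  1.74  0.52  1.09  0.52]
```

```bash
python3 -m crank '[[[-0.001,0,0.002,0,0,0,0.02],[-0.0005,0,0.001,0,0,0,0.02],[0,0,0,0,0,0,0.02]]]' >/dev/null; python3 st.py; python3 -m crank '[[[0,0,0.002,0,0,0,0.02],[0,0,0.001,0,0,0,0.02],[0,0,0,0,0,0,0.02]]]' >/dev/null; python3 st.py;  python3 -m crank '[[[0,0,0.002,0,0,0,0.02],[0,0,0.001,0,0,0,0.02],[0,0,0,0,0,0,0.02]]]' >/dev/null; python3 st.py
```

```text
11.1167 [0.4723 0.2453 0.1063] yaw 174.31 F [2.87 0.26 5.14] w 0.03589820264645289 g 60.48435086966492 q [ 0.15  0.59 -0.93  1.74  0.52  1.09  0.52]
11.3667 [0.4723 0.2453 0.1038] yaw 174.31 F [1.45 0.56 7.25] w 0.035899312957179755 g 60.713221257319674 q [ 0.15  0.59 -0.93  1.74  0.53  1.08  0.52]
11.6167 [0.4724 0.2454 0.1024] yaw 174.32 F [-0.51 -1.81 15.46] w 0.036213450770590454 g 61.8788994778879 q [ 0.15  0.59 -0.93  1.74  0.53  1.08  0.51]
```

```bash
python3 -m crank '[[[0,0,0.0015,0,0,0,0.02],[0,0,0,0,0,0,0.02],[0,0,0,0,0,0,0.02],[0,0,0,0,0,0,0.02],[0,0,0,0,0,0,0.02],[0,0,0,0,0,0,0.02]]]' >/dev/null; python3 st.py
python3 - <<'E'
from h import *
shot('side','s4');shot('top','t4')
cv2.imwrite('pics/m4.png',np.hstack([crop('t4',190,255,50,75,8),crop('s4',278,270,50,75,8)]))
E
```

```text
12.1167 [0.4724 0.2454 0.1022] yaw 174.32 F [-2.51 -3.06 23.31] w 0.03560409672170438 g 62.68009224208072 q [ 0.15  0.59 -0.93  1.74  0.53  1.08  0.51]
```

View pics/m4.png

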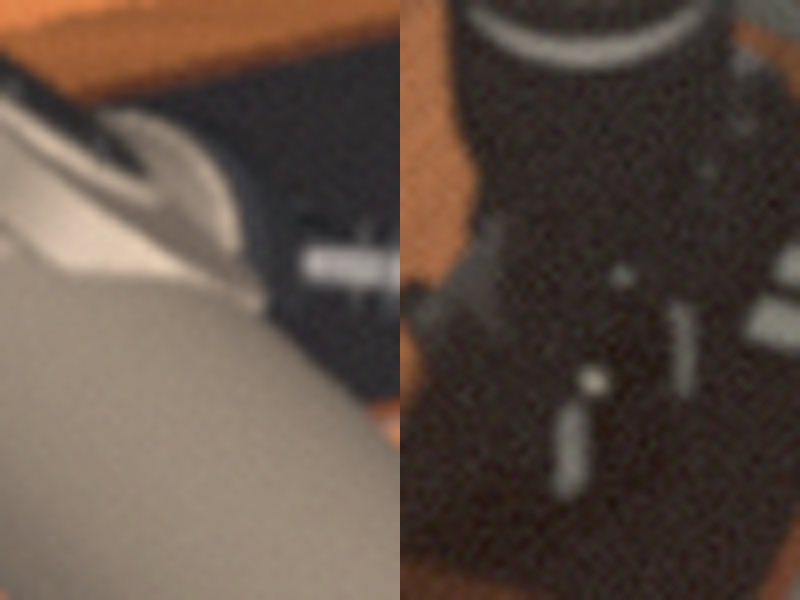

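The side view shows the knob seated on the spindle, with the pointer blob at about (352,317) in full-frame pixels. It sits in the same place relative to the finger as before, so it has not slipped. Depth and force match a fully pressed spindle: a rise of about 3 to 9 N over 6 mm, then a hard stop.

```bash
python3 -c "
from rig import robot
print(robot.hand_in())"; python3 st.py
```

```text
the job is handed in; nothing more can be done
None
the job is handed in; nothing more can be done
```

I handed the job in with the knob fully home on the spindle, its pointer on the flat's side, and the fingers still gripping it and pressing it down at about 23 N; no verdict came back.

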